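Wipe the steel offcuts off the trimming plate into the waste tray

TASK

Take the wooden scraper block and use it to wipe all five steel chips off the aluminium plate into the empty, undivided waste tray at its side, none into the screw tray or onto the bench. Don't touch the chips with the gripper's fingers. Then stand the scraper upright on the bench, clear of the plate and trays, let go of it, and leave the bottle, spool and screwdriver where they are.

Things in the scene. Friction and masses are not known exactly. Their poses are not given: they have to be found in the camera images.
- plate: Trimming plate, fixed to the bench: a bare aluminium plate 150 mm along its x and 170 mm along its y, flat, without lips, its top face 45 mm above its origin. The slab is 10 mm thick on a narrower grey foot (120 x 134 mm). Origin at the centre of the underside, on the bench mat; z up. A tray stands tight along each of the two edges that cross its y axis (at y = +85 and y = -85 mm); the other two edges are open to the bench.
- chip_tray: Waste tray: the EMPTY grey plastic tray without partitions, fixed, along one of the two y edges of the plate (which one varies). Outside 170 mm along its x (parallel to the plate's x), 77 mm along its y, 28 mm high, walls 3 mm, open on top. Origin at the centre of its underside, 115.5 mm from the plate's origin along the plate's y; its near wall is tucked 8 mm under the plate's overhanging edge, 17 mm below the plate's top face.
- parts_tray: Screw tray along the opposite y edge of the plate: same grey tray, same size and origin (centre of the underside), but divided by three partitions into four compartments that hold small screws; fixed.
- scraper: Scraper block, loose, about 0.11 to 0.22 kg, standing upright on the 3 mm thick blue bench mat to the robot's left (+y) of the plate: a wooden foot with black rubber sole, 130 mm along its x, 30 mm along its y, 24 mm high, and on top, centred, a wooden grip rib 100 mm along x, 20 mm along y (the width to grip), from 24 to 68 mm height. Origin at the centre of the sole; z up. Its long side (x) is the wiping edge.
- bottle: Bystander: small white plastic bottle, 52 mm diameter, 120 mm high, standing; origin at the centre of its underside.
- spool: Bystander: metal spool, 60 mm diameter, 40 mm high, standing on its flange; origin at the centre of its underside.
- screwdriver: Bystander: screwdriver with a black handle, about 200 mm long, lying on the mat; handle towards its -x; origin at mid-length, on its underside.
- chip1: Chip: loose L-shaped dark steel offcut, 20 x 14 mm, 6 mm thick, 12 g, lying flat on the plate at the start, within 40 mm of the plate's centre along the plate's x and 42 mm along its y. Origin at the centre of its underside.
- chip2: Chip: loose L-shaped dark steel offcut, 17 x 15 mm, 6 mm thick, 12 g, lying flat on the plate at the start, within 40 mm of the plate's centre along the plate's x and 42 mm along its y. Origin at the centre of its underside.
- chip3: Chip: loose L-shaped dark steel offcut, 20 x 14 mm, 6 mm thick, 12 g, lying flat on the plate at the start, within 40 mm of the plate's centre along the plate's x and 42 mm along its y. Origin at the centre of its underside.
- chip4: Chip: loose L-shaped dark steel offcut, 17 x 15 mm, 6 mm thick, 12 g, lying flat on the plate at the start, within 40 mm of the plate's centre along the plate's x and 42 mm along its y. Origin at the centre of its underside.
- chip5: Chip: loose L-shaped dark steel offcut, 20 x 14 mm, 6 mm thick, 12 g, lying flat on the plate at the start, within 40 mm of the plate's centre along the plate's x and 42 mm along its y. Origin at the centre of its underside.
Things that resemble listed ones, but are neither listed nor needed, are in the scene too. What is shaped like the scraper but pink or purple is not meant.

How it is judged:
On the way:
1. the scraper block, down on the plate, pushes at a chip (z of scraper in the frame of plate between 0.035 and 0.055 m and x of scraper in the frame of plate between -0.09 and 0.09 m and y of scraper in the frame of plate between -0.12 and 0.12 m and (contact force between scraper and chip1 above 0.02 N or contact force between scraper and chip2 above 0.02 N or contact force between scraper and chip3 above 0.02 N or contact force between scraper and chip4 above 0.02 N or contact force between scraper and chip5 above 0.02 N)).
At the end, for the whole second after the job is handed in: All five chips lie at rest inside the undivided waste tray (within its outline and below its rim), and the scraper block stands upright (within about 8 degrees) and still on the bench or its mat (sole below 10 mm), outside both trays (its centre over 45 mm from theirs) (x of chip1 in the frame of chip_tray between -0.085 and 0.085 m and y of chip1 in the frame of chip_tray between -0.0385 and 0.0385 m and z of each of chip1, chip2, chip3, chip4, chip5 in the frame of chip_tray below 0.028 m and linear speed of each of chip1, chip2, chip3, chip4, chip5, scraper below 0.02 m/s and x of chip2 in the frame of chip_tray between -0.085 and 0.085 m and y of chip2 in the frame of chip_tray between -0.0385 and 0.0385 m and x of chip3 in the frame of chip_tray between -0.085 and 0.085 m and y of chip3 in the frame of chip_tray between -0.0385 and 0.0385 m and x of chip4 in the frame of chip_tray between -0.085 and 0.085 m and y of chip4 in the frame of chip_tray between -0.0385 and 0.0385 m and x of chip5 in the frame of chip_tray between -0.085 and 0.085 m and y of chip5 in the frame of chip_tray between -0.0385 and 0.0385 m and height (world z) of scraper below 0.01 m and angle between scraper's own z axis and vertical below 0.15 rad and horizontal distance between scraper and chip_tray above 0.045 m and horizontal distance between scraper and parts_tray above 0.045 m); the robot touches nothing.
It fails at once if the gripper's fingers touch a chip (contact force between the fingers and chip1 above 0.3 N or contact force between the fingers and chip2 above 0.3 N or contact force between the fingers and chip3 above 0.3 N or contact force between the fingers and chip4 above 0.3 N or contact force between the fingers and chip5 above 0.3 N).
It fails at once if the bottle, spool or screwdriver is moved by more than 30 mm (distance of any of bottle, spool, screwdriver from where it was at the start of the episode above 0.03 m).
It also fails if it takes over 56 s, if anything falls off the work surface, if the arm or the gripper's body presses on something with over 40 N, if the wrist force passes 120 N, or if a joint passes its speed limit or range.

ROBOT

A 6-joint arm with a two-finger parallel gripper is mounted at the origin on the work surface. World frame = base frame: x ahead of the robot, y to its left, z up, the work surface at z = 0. Lengths are in m, angles in rad, forces in N, time in s.
With the tool pointing down it reaches from about 0.3 to 0.95 m from the base axis. Payload 3.1 kg.
Tool frame: the origin (TCP) lies midway between the tips of the shut fingers; the grasp point (between the pads) lies 19 mm behind it; z points along the fingers, x is the direction in which the jaws open and shut, and the axes are right-handed (so a half turn about z gives the same grasp; the last joint's range is limited). The gripper opens to 85 mm and grips with 20 to 120 N. Pads are 22 mm wide; open, the fingers measure 114 mm over their backs; the gripper's body (76 mm by 85 mm) begins 54 mm behind the grasp point. The pads swing forward as they close: fully open they stand 13 mm farther back than shut.
Start: joints at [1.157, 0.308, 1.634, -0, 1.2, -0.07], TCP at [0.211, 0.588, 0.231] pointing down, gripper open.
Joint ranges: [-3.06, 3.06], [-0.79, 1.96], [0.05, 2.63], [-1.19, 4.34], [0.05, 2.64], [-2.94, 2.94]. Speed limits (rad/s): [2.79, 2.79, 3.14, 3.14, 3.14, 3.14].

INTERFACE

Orientations are given as [roll, pitch, yaw] about the fixed x, y, z axes, in that order (R = Rz(yaw) Ry(pitch) Rx(roll)).
In Python, from workcell import manip gives the robot as it stands.
- The arm moves only by the shell command python3 -m jog 'ROWS' [FORCE]. ROWS is JSON, a list of rows, each a list of 3 entries, a list of its own where there are three numbers: the finger opening in mm, from 0 to 85.4, then the shift along the tool's x, y, z in mm, then the turn, a rotation vector about the tool's x, y, z in degrees. In form: [[claw, [x, y, z], [rx, ry, rz]], ...]. A call has 1 to 10 rows; each row is the pose to reach, as a shift and turn from the pose commanded when the call began, along the tool's axes at that moment; what a row does not reach only later rows make up. A row lasts 1/10 s, in which the tool goes at most 50 mm and 8.59 degrees, less where a joint would pass 70% of its speed; a pose out of reach is approached as far as the arm can. A call with a gripper value outside its range is refused whole. The fingers move at their own pace and stop on an object; FORCE is the grip in N (left out, the last holds). Time passes only in rows, so rows that repeat a pose let the fingers close. It gives the time, the measured TCP pose, the force and the opening at its end, in the units of the state.
- manip.state(): the state, without advancing time (a new reading comes with each control period).
- manip.get_image(name): name is "scene" or "top" or "wrist"; returns (picture, depth): 400x640x3 uint8, red, green, blue; 400x640 float32, m along the optical axis (not along the pixel's ray), 0 where there is no reading.
- manip.camera_model(name): a dict with "K" (3x3 intrinsics, pixels), "R" (3x3) and "t" (3): a world point X has camera coordinates R X + t. Camera axes: x right, y down, z forward; pixel columns grow to the right and rows downward; lengths in m; the calibration is good to about 2 mm. A picture is of the moment at which its call begins: read the wrist's pose just before it. camera_model takes no time and is no camera call; for the wrist camera it gives the pose at the moment of the call.
- manip.close_job(): hands the job in, once; it reports no verdict.
The state is a dict: "clock": time; "qpos": joint angles; "qvel": joint speeds; "joint_torque": joint torques, N m; "tcp_pos": TCP position; "ee_rot": TCP orientation; "force": force on the tool from outside, world axes, zero at the start; "ft_torque": the same for the moment, N m; "gripper_width": finger opening in m.
Only numpy, scipy, OpenCV 4.12 (cv2) and the standard library are available. Lean on these libraries where they do the work, as an engineer would, in place of code of your own. Each camera call takes 0.05 s, during which the arm holds its last target.

## Working session

There is one attempt and no reset: what is moved stays moved. The work goes in short steps, Python scripts to look and compute and a shell command to move; the robot and the scene stay as the last step left them, time stands still between calls to the robot, and variables do not carry over. Pictures are saved under pics/ and viewed, and the job is handed in when it is done.

```bash
ls; mkdir -p pics
python3 - <<'E'
from workcell import manip
import cv2,numpy as np
print(manip.state())
for n in ["scene","top","wrist"]:
    m=manip.camera_model(n); 
    p,d=manip.get_image(n); np.savez(f"{n}0.npz",p=p,d=d,K=m["K"],R=m["R"],t=m["t"])
    cv2.imwrite(f"pics/{n}0.png",p[:,:,::-1]); print(n,m["K"],-np.array(m["R"]).T@m["t"])
E
```

```text
pics
{'clock': 0.0, 'qpos': array([ 1.15729583e+00,  3.09041043e-01,  1.63520972e+00,  1.89848632e-05,
        1.19970455e+00, -6.96703946e-02]), 'qvel': array([-2.04994820e-04, -2.25403184e-03, -3.63940365e-04,  1.25055407e-04,
       -6.19277509e-05, -4.90688301e-04]), 'joint_torque': array([-4.14867181e-04, -4.15240252e+01, -2.76674080e+01, -2.36794068e-05,
        1.01196376e-02, -3.22141418e-06]), 'tcp_pos': array([0.21035027, 0.58764908, 0.23001361]), 'ee_rot': array([-3.14141055e+00,  2.35569674e-03,  1.22695954e+00]), 'force': array([-0.213356  , -0.02819829,  0.00231961]), 'ft_torque': array([ 0.02604438, -0.01062331, -0.01088487]), 'gripper_width': 0.08559416185176189}
scene [[465.34278749   0.         324.54184381]
 [  0.         465.34278749 194.62852053]
 [  0.           0.           1.        ]] [1.17020184 0.43640361 1.08697084]
top [[366.75663573   0.         326.57236007]
 [  0.         366.75663573 205.24349181]
 [  0.           0.           1.        ]] [0.45681119 0.01489181 0.92415356]
wrist [[277.85725934   0.         316.03870241]
 [  0.         277.85725934 195.22021488]
 [  0.           0.           1.        ]] [0.13661368 0.61493785 0.37216553]
```

View pics/scene0.png

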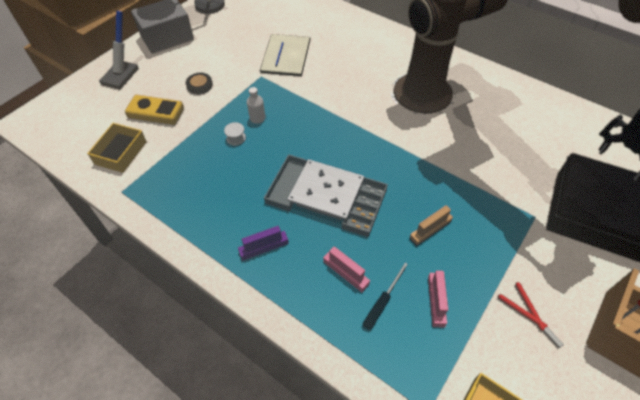

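View pics/top0.png

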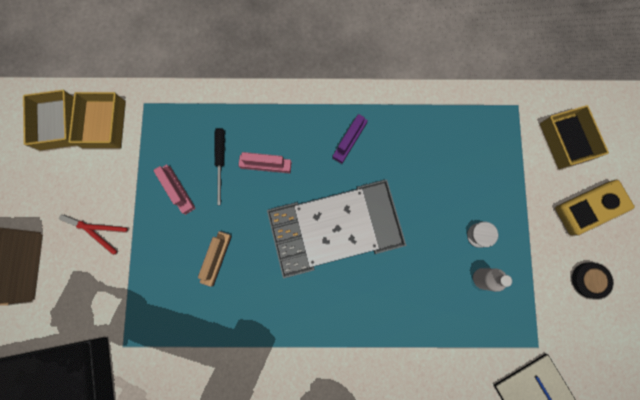

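View pics/wrist0.png

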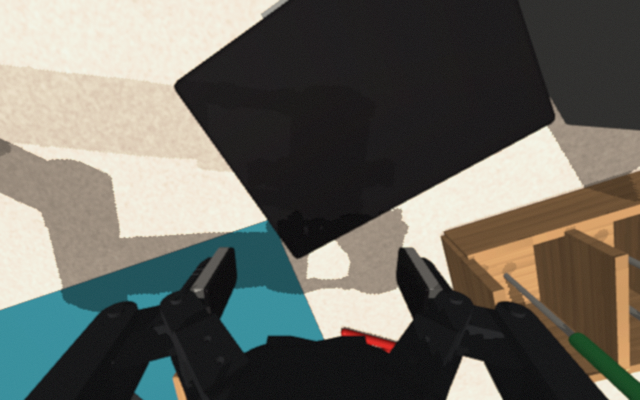

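The scene view shows the orange scraper at about (432,226), and the plate with five chips at about (328,188). In the top view the scraper is at (215,258), and the empty tray is to the right of the plate at (384,215), the -y side. The screw tray is on the left. Next I'll measure these.

```bash
cat > h.py <<'E'
import numpy as np,cv2
class V:
    def __init__(s,f):
        z=np.load(f); s.p,s.d,s.K,s.R,s.t=[z[k] for k in "pdKRt"]; s.hsv=cv2.cvtColor(s.p,cv2.COLOR_RGB2HSV)
        s.c=-s.R.T@s.t
    def ray(s,uv):
        r=s.R.T@np.linalg.inv(s.K)@np.array([uv[0],uv[1],1.]); return r/np.linalg.norm(r)
    def plane(s,uv,z):
        r=s.ray(uv); return s.c+r*(z-s.c[2])/r[2]
    def pts(s,mask):
        v,u=np.nonzero(mask&(s.d>0)); d=s.d[v,u]
        return ((np.linalg.inv(s.K)@np.stack([u,v,np.ones_like(u)]))*d).T@s.R - s.t@s.R
    def proj(s,X):
        x=s.K@(s.R@X+s.t); return x[:2]/x[2]
def tri(a,ua,b,ub):
    ra,rb=a.ray(ua),b.ray(ub); A=np.stack([ra,-rb],1)
    k=np.linalg.lstsq(A,b.c-a.c,rcond=None)[0]
    pa,pb=a.c+k[0]*ra,b.c+k[1]*rb
    return (pa+pb)/2,np.linalg.norm(pa-pb)
E
python3 - <<'E'
from h import *
for n in["top","scene"]:
    v=V(n+"0.npz")
    x0=(180,230,240,290) if n=="top" else (405,203,458,248)
    H=v.hsv
    m=np.zeros(H.shape[:2],bool); m[x0[1]:x0[3],x0[0]:x0[2]]=1
    m&=(H[...,0]<22)&(H[...,1]>90)
    P=v.pts(m); print(n,m.sum(),np.percentile(P[:,2],[1,10,50,90,99]))
    for lo,hi in((.015,.04),(.06,.085)):
        Q=P[(P[:,2]>lo)&(P[:,2]<hi)]
        if len(Q)>5: r=cv2.minAreaRect((Q[:,:2]*1000).astype(np.float32)); print(lo,len(Q),Q.mean(0),r)
    big=cv2.resize(v.p[max(0,x0[1]-90):x0[3]+40,:][:, (180 if n=="top" else 240):(430 if n=="top" else 470)],None,fx=3,fy=3,interpolation=cv2.INTER_CUBIC)
    cv2.imwrite(f"pics/crop_{n}.png",big[:600,:,::-1]); print(big.shape)
    # plate: white bright
    x0=(285,180,390,275) if n=="top" else (280,155,375,225)
    m=np.zeros(H.shape[:2],bool); m[x0[1]:x0[3],x0[0]:x0[2]]=1
    m&=(H[...,1]<40)&(H[...,2]>150)
    m=m.astype(np.uint8); c=max(cv2.findContours(m,0,2)[0],key=cv2.contourArea)
    P=v.pts(m>0); print("plate z",np.percentile(P[:,2],[5,50,95]))
    W=np.array([v.plane(q[0],.048)[:2]*1000 for q in c]).astype(np.float32)
    print("plate",cv2.minAreaRect(W))
E
```

```text
top 820 [0.01513608 0.02437729 0.05495003 0.07132003 0.07378943]
0.015 321 [0.46946393 0.27467926 0.02634566] ((468.98150634765625, 281.93463134765625), (28.029985427856445, 126.67340850830078), 72.22080993652344)
0.06 380 [0.4674718  0.28162294 0.06944745] ((467.9793701171875, 282.5995178222656), (19.079029083251953, 98.96871948242188), 71.94264221191406)
(570, 750, 3)
plate z [0.04451464 0.04702658 0.04943777]
plate ((543.6168212890625, -10.187667846679688), (148.51779174804688, 168.88938903808594), 14.764693260192871)
scene 308 [0.02154895 0.02461825 0.06885181 0.07231668 0.07422158]
0.015 88 [0.49705256 0.27799657 0.0258544 ] ((472.9875793457031, 282.8790588378906), (27.988231658935547, 128.86801147460938), 72.416748046875)
0.06 217 [0.47517769 0.28339973 0.06990155] ((474.8544616699219, 282.8709411621094), (17.44137191772461, 94.59989166259766), 71.83391571044922)
(525, 690, 3)
plate z [0.04429005 0.04780235 0.05127998]
plate ((546.3795776367188, -12.285263061523438), (149.7310333251953, 169.9525146484375), 14.779129028320312)
```

```bash
ls pics
```

```text
crop_scene.png
crop_top.png
scene0.png
top0.png
wrist0.png
```

View pics/crop_top.png

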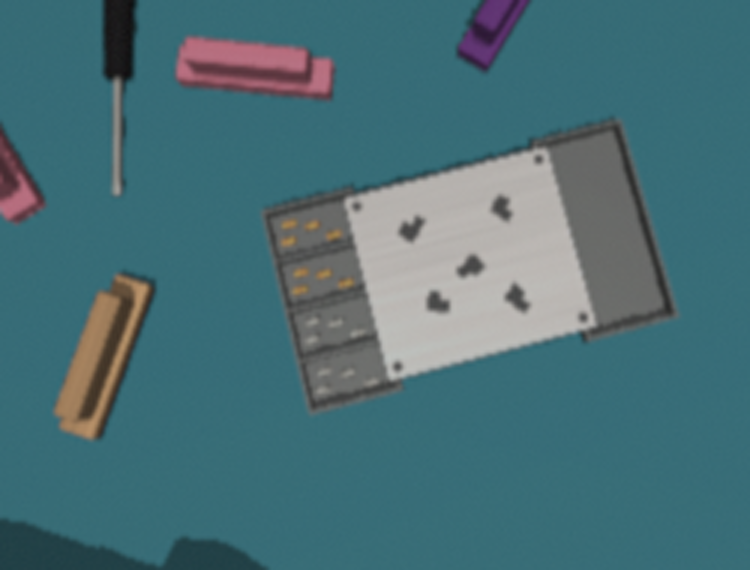

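```bash
python3 -m jog '[[85,[-40,70,0],[0,0,-1.7]],[85,[-80,140,0],[0,0,-1.7]],[85,[-120,210,0],[0,0,-1.7]],[85,[-160,260,0],[0,0,-1.7]],[85,[-180,290,0],[0,0,-1.7]],[85,[-199,310,0],[0,0,-1.7]],[85,[-199,310,0],[0,0,-1.7]],[85,[-199,310,0],[0,0,-1.7]],[85,[-199,310,0],[0,0,-1.7]],[85,[-199,310,0],[0,0,-1.7]]]' 60
python3 - <<'E'
from workcell import manip
import cv2,numpy as np
s=manip.state();print(s["clock"],s["tcp_pos"],s["ee_rot"])
m=manip.camera_model("wrist"); p,d=manip.get_image("wrist"); np.savez("wrist1.npz",p=p,d=d,K=m["K"],R=m["R"],t=m["t"])
cv2.imwrite("pics/wrist1.png",p[:,:,::-1])
E
```

```text
clock: 1.15
tcp_pos: [0.4353, 0.2965, 0.231]
ee_rot: [-3.141, -0.0, 1.255]
force: [-0.5, 0.9, 0.4]
gripper_width: 0.085
1.15 [0.43528065 0.29646895 0.23102311] [-3.14059442e+00 -1.05888681e-04  1.25522001e+00]
```

View pics/wrist1.png

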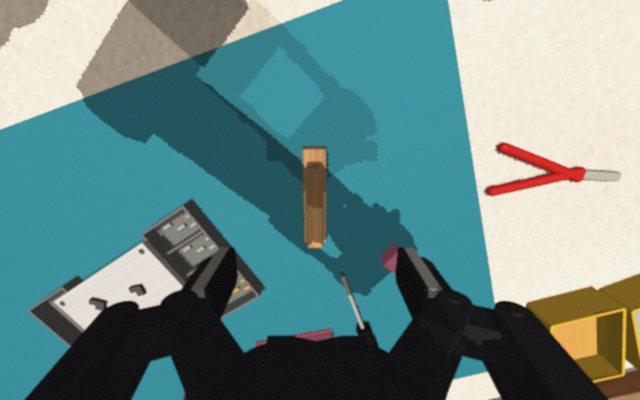

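Run:
```python
from h import *
a,b=V("top0.npz"),V("scene0.npz"); 
c=np.array([544.9,-11.2])/1000; th=np.radians(14.77); ex=np.array([np.cos(th),np.sin(th)]); ey=np.array([-ex[1],ex[0]])
for v in(a,b):
    m=(v.hsv[...,2]<130); poly=np.array([v.proj(np.r_[c+ex*i*.06+ey*j*.07,.048]) for i,j in((1,1),(1,-1),(-1,-1),(-1,1))]).astype(np.int32)
    r=np.zeros(m.shape,np.uint8); cv2.fillPoly(r,[poly],1)
    n,l,st,ce=cv2.connectedComponentsWithStats((m&(r>0)).astype(np.uint8))
    for i in range(1,n):
        w=v.plane(ce[i],.054)[:2]-c; print(st[i][4],np.round([w@ex*1e3,w@ey*1e3],1))
v=V("wrist1.npz"); H=v.hsv
m=(H[...,0]<22)&(H[...,1]>90)&(H[...,2]>70); m[:, :150]=0;m[:,500:]=0
P=v.pts(m); print(np.percentile(P[:,2],[1,10,50,90,99]))
for lo,hi in((.02,.035),(.062,.08)):
    Q=P[(P[:,2]>lo)&(P[:,2]<hi)]; print(len(Q),np.median(Q[:,2]),cv2.minAreaRect((Q[:,:2]*1000).astype(np.float32)))
```

```text
35 [ 34.4 -34.9]
39 [35.9 39.3]
40 [-5.  1.]
38 [-38.3 -28. ]
37 [-26.2  34.2]
22 [-34.4 -29.8]
19 [-21.5  33.3]
27 [-0.5  0.7]
20 [ 38.4 -36.5]
25 [40.2 37.9]
[0.0058593  0.02460798 0.06929152 0.0710388  0.07195199]
645 0.026411481998722453 ((503.052978515625, 250.8080291748047), (79.26602172851562, 218.49197387695312), 46.2896728515625)
1379 0.07027538247384518 ((470.50982666015625, 283.3051452636719), (19.8573055267334, 98.71480560302734), 72.30158233642578)
```

The wrist view shows the scraper at (314,197). Its rib is 99 x 20 mm with the top at z 0.070, centred at (0.4705, 0.2833), which agrees with the other two views. Descending to grasp.

```bash
python3 -m jog '[[85,[-2,20,20],[0,0,-0.4]],[85,[-2,38,50],[0,0,-0.4]],[85,[-2,38,90],[0,0,-0.4]],[85,[-2,38,130],[0,0,-0.4]],[85,[-2,38,165],[0,0,-0.4]],[85,[-2,38,185],[0,0,-0.4]],[85,[-2,38,193],[0,0,-0.4]],[85,[-2,38,193],[0,0,-0.4]],[85,[-2,38,193],[0,0,-0.4]],[85,[-2,38,193],[0,0,-0.4]]]' 70
python3 -m jog '[[10,[0,0,0],[0,0,0]],[10,[0,0,0],[0,0,0]],[10,[0,0,0],[0,0,0]],[10,[0,0,0],[0,0,0]],[10,[0,0,0],[0,0,0]],[10,[0,0,0],[0,0,0]],[10,[0,0,0],[0,0,0]],[10,[0,0,0],[0,0,0]],[10,[0,0,0],[0,0,0]],[10,[0,0,0],[0,0,0]]]' 70
```

```text
clock: 2.2
tcp_pos: [0.4723, 0.284, 0.04]
ee_rot: [3.139, -0.002, 1.264]
force: [-0.7, -0.5, 0.6]
gripper_width: 0.0851
clock: 3.2
tcp_pos: [0.4713, 0.283, 0.0386]
ee_rot: [3.141, -0.0, 1.264]
force: [-0.2, -1.1, 4.5]
gripper_width: 0.0189
```

```bash
python3 -m jog '[[10,[0,0,-10],[0,0,0]],[10,[0,0,-35],[0,0,0]],[10,[0,0,-70],[0,0,0]],[10,[0,0,-100],[0,0,0]],[10,[0,0,-120],[0,0,0]],[10,[0,0,-120],[0,0,0]],[10,[0,0,-120],[0,0,0]],[10,[0,0,-120],[0,0,0]]]'
python3 - <<'E'
from workcell import manip
import cv2,numpy as np
s=manip.state();print(s["clock"],s["tcp_pos"],s["ee_rot"],s["force"],s["ft_torque"])
for n in("wrist","top","scene"):
    m=manip.camera_model(n); p,d=manip.get_image(n); np.savez(n+"2.npz",p=p,d=d,K=m["K"],R=m["R"],t=m["t"])
    cv2.imwrite(f"pics/{n}2.png",p[:,:,::-1])
from h import *
v=V("scene2.npz");q=v.proj(s["tcp_pos"]);print(q)
u,w=q.astype(int);cv2.imwrite("pics/s2c.png",cv2.resize(v.p[w-60:w+60,u-80:u+80],None,fx=4,fy=4,interpolation=2)[:,:,::-1])
E
```

```text
clock: 4.0
tcp_pos: [0.4694, 0.2822, 0.1563]
ee_rot: [-3.139, 0.003, 1.264]
force: [-0.2, 0.1, -1.0]
gripper_width: 0.019
4.0 [0.46942356 0.28218379 0.15630916] [-3.13876522e+00  2.66802595e-03  1.26364494e+00] [-0.24544821  0.07445719 -1.02157753] [ 0.00400615 -0.0224924   0.03395712]
[441.79404417 196.74382874]
```

View pics/s2c.png

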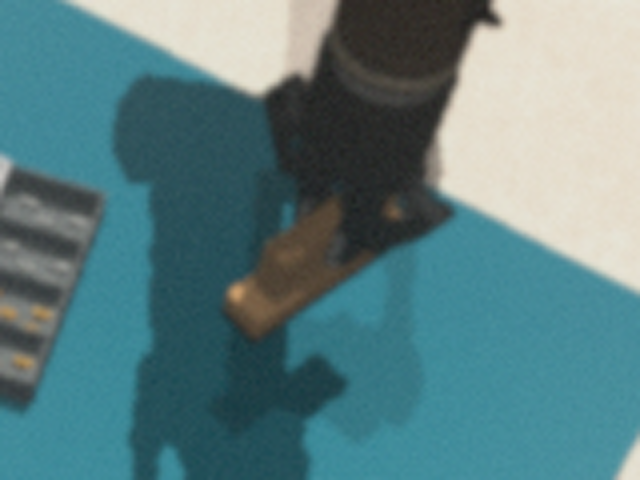

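View pics/wrist2.png

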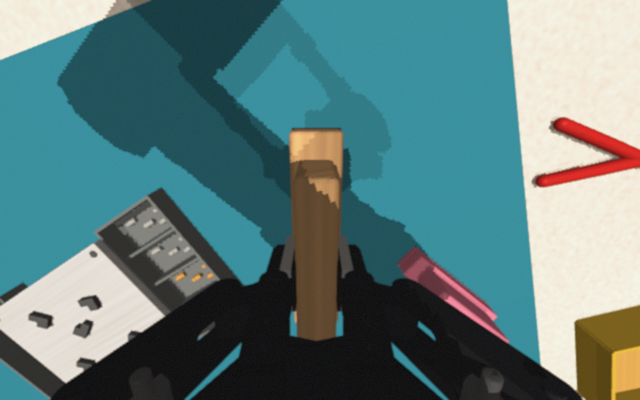

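```bash
python3 -m jog '[[10,[-30,20,0],[0,0,-6]],[10,[-65,40,0],[0,0,-12]],[10,[-100,62,0],[0,0,-18]],[10,[-135,84,0],[0,0,-24]],[10,[-165,103,0],[0,0,-30]],[10,[-185,115,0],[0,0,-32.4]],[10,[-196,122,0],[0,0,-32.4]],[10,[-196,122,0],[0,0,-32.4]],[10,[-196,122,0],[0,0,-32.4]],[10,[-196,122,0],[0,0,-32.4]]]'
python3 - <<'E'
from workcell import manip
import cv2,numpy as np
s=manip.state();print(s["tcp_pos"],s["ee_rot"],s["qpos"])
for n in("wrist","top"):
    m=manip.camera_model(n); p,d=manip.get_image(n); np.savez(n+"3.npz",p=p,d=d,K=m["K"],R=m["R"],t=m["t"])
    cv2.imwrite(f"pics/{n}3.png",p[:,:,::-1])
E
```

```text
clock: 5.15
tcp_pos: [0.5276, 0.0604, 0.158]
ee_rot: [-3.141, -0.001, 1.83]
force: [-0.0, 0.0, -0.0]
gripper_width: 0.0194
[0.52755695 0.06039064 0.15797365] [-3.14095427e+00 -6.93799080e-04  1.82991830e+00] [ 3.16447381e-02  2.14045425e-01  1.91523419e+00  6.26959716e-04
  1.01309153e+00 -1.79860580e+00]
```

View pics/wrist3.png

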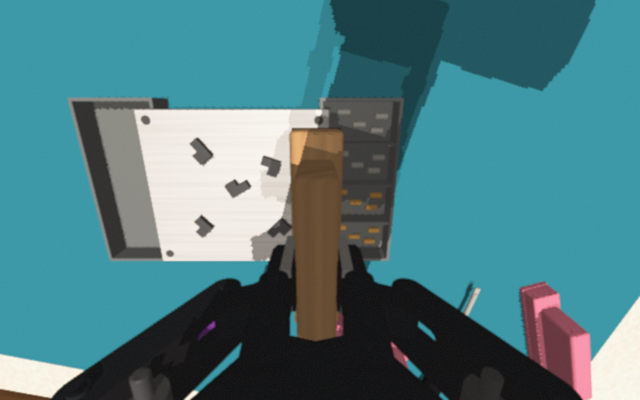

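View pics/top3.png

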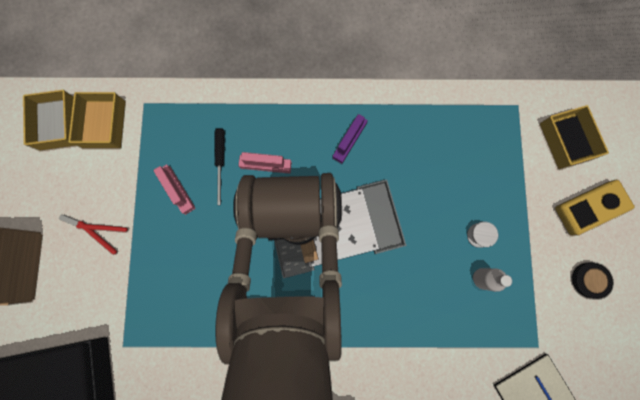

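Run:
```python
from h import *
v=V("wrist3.npz")
c=np.array([544.9,-11.2])/1000; th=np.radians(14.77); ex=np.array([np.cos(th),np.sin(th)]); ey=np.array([-ex[1],ex[0]])
m=(v.hsv[...,2]<110)&(v.hsv[...,1]<70)
poly=np.array([v.proj(np.r_[c+ex*i+ey*j,.048]) for i,j in((.06,.055),(.06,-.07),(-.06,-.07),(-.06,.055))]).astype(np.int32)
r=np.zeros(m.shape,np.uint8); cv2.fillPoly(r,[poly],1)
n,l,st,ce=cv2.connectedComponentsWithStats((m&(r>0)).astype(np.uint8))
for i in range(1,n):
    if st[i][4]<25: continue
    vv,uu=np.nonzero(l==i); W=np.array([v.plane(q,.052)[:2]-c for q in zip(uu,vv)])*1e3
    print(st[i],"x",np.round([(W@ex).min(),(W@ex).max()]),"y",np.round([(W@ey).min(),(W@ey).max()]))
w=(v.hsv[...,1]<40)&(v.hsv[...,2]>150); w[:100]=0;w[262:]=0;w[:,330:]=0
P=v.pts(w); print(np.percentile(P[:,2],[5,50,95]))
```

```text
[192 138  21  26 275] x [-49. -27.] y [-36. -20.]
[262 157  18  19 205] x [-33. -16.] y [25. 40.]
[226 180  24  16 215] x [-11.   3.] y [-10.  11.]
[287 188   4  15  32] x [-4. 10.] y [46. 49.]
[196 216  17  20 181] x [25. 45.] y [-43. -28.]
[268 218  24  19 259] x [27. 46.] y [26. 49.]
[276 235  19  12 113] x [45. 57.] y [34. 52.]
[0.0462577  0.04750353 0.04865435]
```

All the chips lie at y ≤ 49 mm in the plate frame, and the scraper's leading face will land at about 58 mm. Lowering it onto the plate, whose top I measured at z 0.0475.

```bash
python3 -m jog '[[10,[0,0,20],[0,0,0]],[10,[0,0,40],[0,0,0]],[10,[0,0,58],[0,0,0]],[10,[0,0,66],[0,0,0]],[10,[0,0,70],[0,0,0]],[10,[0,0,71],[0,0,0]],[10,[0,0,71],[0,0,0]],[10,[0,0,71],[0,0,0]]]'
python3 -m jog '[[10,[0,0,1],[0,0,0]],[10,[0,0,1],[0,0,0]],[10,[0,0,2],[0,0,0]],[10,[0,0,2],[0,0,0]]]'
```

```text
clock: 6.05
tcp_pos: [0.5289, 0.0593, 0.0882]
ee_rot: [3.14, 0.0, 1.829]
force: [0.4, 0.0, -0.9]
gripper_width: 0.0192
clock: 6.45
tcp_pos: [0.5279, 0.0592, 0.0852]
ee_rot: [-3.141, -0.0, 1.829]
force: [-0.3, 0.8, -1.5]
gripper_width: 0.0188
```

```bash
python3 -m jog '[[10,[0,0,0.8],[0,0,0]],[10,[0,0,0.8],[0,0,0]],[10,[0,0,0.8],[0,0,0]]]'
python3 -m jog '[[10,[0,0,0.7],[0,0,0]],[10,[0,0,0.7],[0,0,0]],[10,[0,0,0.7],[0,0,0]]]'
```

```text
clock: 6.75
tcp_pos: [0.528, 0.0592, 0.0844]
ee_rot: [-3.141, -0.0, 1.829]
force: [-0.6, -0.5, -1.3]
gripper_width: 0.0194
clock: 7.05
tcp_pos: [0.528, 0.0592, 0.0837]
ee_rot: [-3.142, -0.0, 1.829]
force: [-0.1, 0.1, -1.0]
gripper_width: 0.0191
```

```bash
python3 -m jog '[[10,[0,0,0.6],[0,0,0]],[10,[0,0,0.6],[0,0,0]],[10,[0,0,0.6],[0,0,0]]]'
python3 -m jog '[[10,[0,0,0.6],[0,0,0]],[10,[0,0,0.6],[0,0,0]],[10,[0,0,0.6],[0,0,0]]]'
```

```text
clock: 7.35
tcp_pos: [0.5281, 0.0592, 0.0836]
ee_rot: [3.142, 0.0, 1.829]
force: [-0.7, 0.3, 2.5]
gripper_width: 0.0192
clock: 7.65
tcp_pos: [0.5281, 0.0592, 0.0836]
ee_rot: [-3.141, 0.0, 1.829]
force: [-3.0, -0.7, 7.6]
gripper_width: 0.0191
```

Contact came at TCP z 0.0836, as predicted. I'll ease off slightly and wipe toward -y of the plate (tool -x).

```bash
python3 -m jog '[[10,[-5,0,-0.5],[0,0,0]],[10,[-14,0,-0.6],[0,0,0]],[10,[-24,0,-0.6],[0,0,0]],[10,[-34,0,-0.6],[0,0,0]],[10,[-44,0,-0.6],[0,0,0]],[10,[-54,0,-0.6],[0,0,0]],[10,[-64,0,-0.6],[0,0,0]],[10,[-74,0,-0.6],[0,0,0]],[10,[-80,0,-0.6],[0,0,0]],[10,[-80,0,-0.6],[0,0,0]]]'
python3 - <<'E'
from workcell import manip
import cv2,numpy as np
s=manip.state();print(s["tcp_pos"],s["ee_rot"],s["force"])
for n in("wrist","scene"):
    m=manip.camera_model(n); p,d=manip.get_image(n); np.savez(n+"4.npz",p=p,d=d,K=m["K"],R=m["R"],t=m["t"])
    cv2.imwrite(f"pics/{n}4.png",p[:,:,::-1])
    if n=="scene": cv2.imwrite("pics/s4c.png",cv2.resize(p[120:250,240:430],None,fx=4,fy=4,interpolation=2)[:,:,::-1])
E
```

```text
clock: 8.65
tcp_pos: [0.5493, -0.0199, 0.0836]
ee_rot: [3.141, 0.001, 1.828]
force: [-0.2, 0.6, 5.9]
gripper_width: 0.0189
[ 0.54931329 -0.01993065  0.08358468] [3.14068771e+00 1.37117621e-03 1.82807377e+00] [-0.18651951  0.5535573   5.91951609]
```

View pics/wrist4.png

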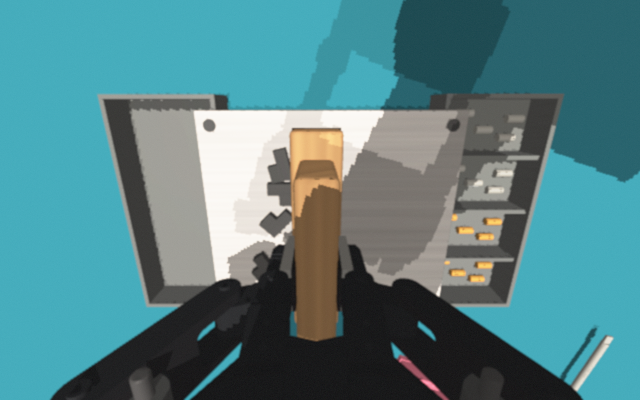

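View pics/s4c.png

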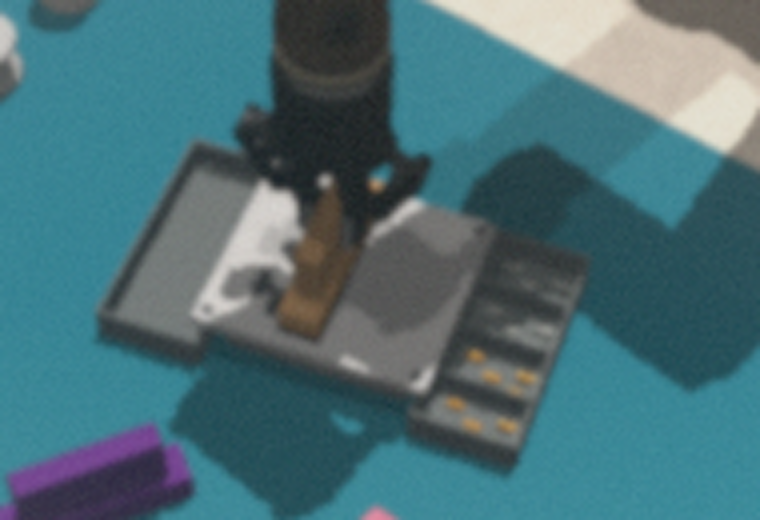

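Four chips can be seen gathered ahead of the blade at (275,160–265) in the wrist view, with nothing left behind it. Continuing over the edge.

```bash
python3 -m jog '[[10,[-5,0,0],[0,0,0]],[10,[-13,0,0],[0,0,0]],[10,[-21,0,0],[0,0,0]],[10,[-29,0,0],[0,0,0]],[10,[-37,0,0],[0,0,0]],[10,[-45,0,0],[0,0,0]],[10,[-51,0,0],[0,0,0]],[10,[-56,0,0],[0,0,0]],[10,[-61,0,0],[0,0,0]],[10,[-66,0,-0.3],[0,0,0]]]'
python3 -m jog '[[10,[-5,0,-0.5],[0,0,0]],[10,[-10,0,-0.5],[0,0,0]],[10,[-15,0,-0.5],[0,0,0]],[10,[-20,0,-0.5],[0,0,0]],[10,[-25,0,-0.5],[0,0,0]],[10,[-28,0,-0.5],[0,0,0]],[10,[-28,0,-0.5],[0,0,0]]]'
python3 - <<'E'
from workcell import manip
import cv2,numpy as np
s=manip.state();print(s["tcp_pos"],s["ee_rot"],s["force"])
for n in("wrist","scene"):
    m=manip.camera_model(n); p,d=manip.get_image(n); np.savez(n+"5.npz",p=p,d=d,K=m["K"],R=m["R"],t=m["t"])
    cv2.imwrite(f"pics/{n}5.png",p[:,:,::-1])
    if n=="scene": cv2.imwrite("pics/s5c.png",cv2.resize(p[120:250,240:430],None,fx=4,fy=4,interpolation=2)[:,:,::-1])
E
```

```text
clock: 9.75
tcp_pos: [0.5654, -0.0821, 0.0836]
ee_rot: [3.142, -0.001, 1.829]
force: [-0.5, 1.3, 3.4]
gripper_width: 0.0189
clock: 10.45
tcp_pos: [0.5722, -0.1097, 0.0835]
ee_rot: [-3.141, 0.0, 1.829]
force: [-0.2, 0.9, -1.7]
gripper_width: 0.0192
[ 0.5722069  -0.10969666  0.083456  ] [-3.14081820e+00  2.37039108e-04  1.82876535e+00] [-0.192184    0.85069615 -1.74936812]
```

View pics/wrist5.png

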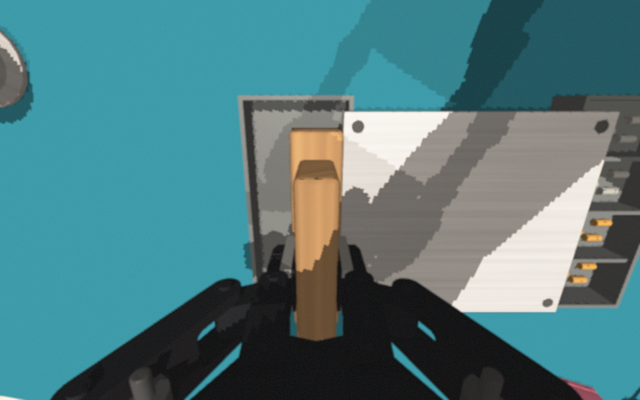

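View pics/s5c.png

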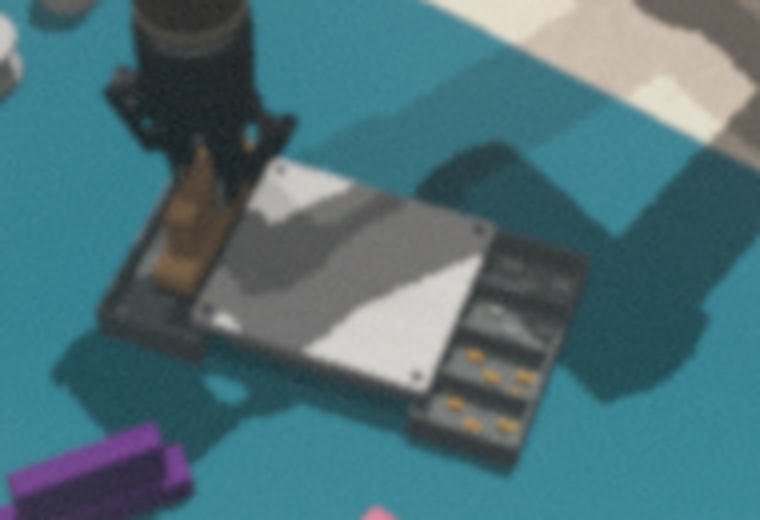

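```bash
python3 -m jog '[[10,[0,0,-20],[0,0,0]],[10,[0,0,-50],[0,0,0]],[10,[10,0,-75],[0,0,0]],[10,[40,0,-75],[0,0,0]],[10,[75,0,-75],[0,0,0]],[10,[115,0,-75],[0,0,0]],[10,[155,0,-75],[0,0,0]],[10,[180,0,-75],[0,0,0]],[10,[190,0,-75],[0,0,0]],[10,[190,0,-75],[0,0,0]]]'
python3 - <<'E'
from workcell import manip
import cv2,numpy as np
s=manip.state();print(s["tcp_pos"],s["ee_rot"],s["force"])
for n in("top","scene"):
    m=manip.camera_model(n); p,d=manip.get_image(n); np.savez(n+"6.npz",p=p,d=d,K=m["K"],R=m["R"],t=m["t"])
    cv2.imwrite(f"pics/{n}6.png",cv2.resize(p[120:250,240:430] if n=="scene" else p[160:290,250:440],None,fx=4,fy=4,interpolation=2)[:,:,::-1])
E
```

```text
clock: 11.55
tcp_pos: [0.5235, 0.0756, 0.1589]
ee_rot: [-3.141, 0.0, 1.832]
force: [-0.4, -0.5, -1.6]
gripper_width: 0.0189
[0.52350641 0.07559755 0.15885877] [-3.14130094e+00  3.23976028e-04  1.83175395e+00] [-0.43850932 -0.53633744 -1.60890025]
```

View pics/top6.png

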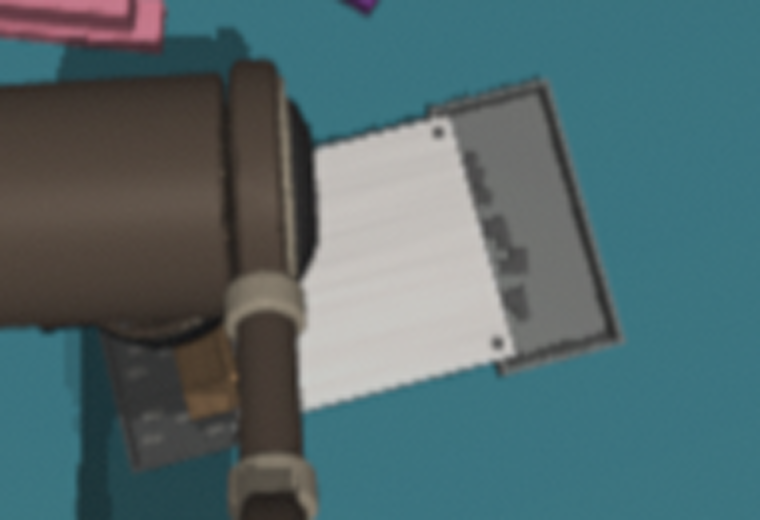

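View pics/scene6.png

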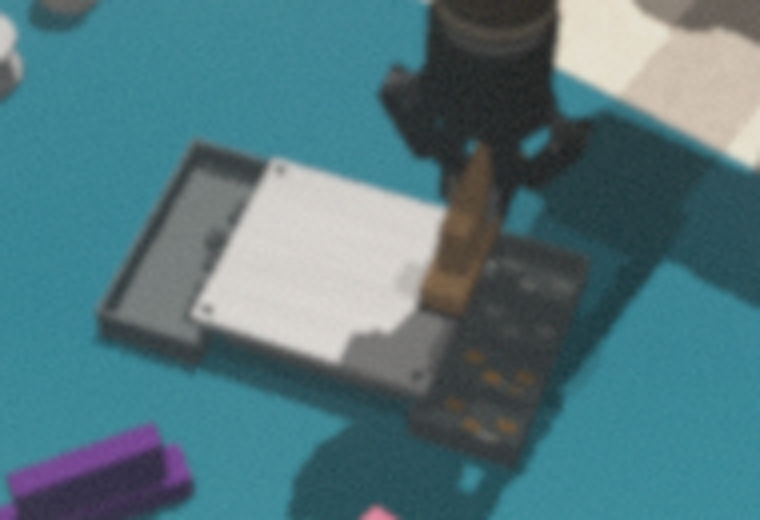

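The plate is clear. The chips lie in the waste tray along its near wall, at about (470–525,160–310) in the enlarged top view. I'll put the scraper back where it stood.

```bash
python3 -m jog '[[10,[25,0,0],[0,0,5]],[10,[60,0,0],[0,0,10]],[10,[95,0,0],[0,0,16]],[10,[135,1,0],[0,0,22]],[10,[170,2,0],[0,0,28]],[10,[198,2,0],[0,0,32.4]],[10,[210,2,20],[0,0,32.4]],[10,[214,2,50],[0,0,32.4]],[10,[214,2,80],[0,0,32.4]],[10,[214,2,95],[0,0,32.4]]]'
python3 -m jog '[[10,[0,0,7],[0,0,0]],[10,[0,0,14],[0,0,0]],[10,[0,0,18],[0,0,0]],[10,[0,0,20],[0,0,0]],[10,[0,0,20],[0,0,0]],[10,[0,0,20],[0,0,0]]]'
```

```text
clock: 12.65
tcp_pos: [0.4704, 0.2802, 0.0613]
ee_rot: [-3.139, 0.003, 1.262]
force: [-0.3, -0.2, -0.6]
gripper_width: 0.0188
clock: 13.25
tcp_pos: [0.4718, 0.2824, 0.0447]
ee_rot: [3.141, -0.001, 1.264]
force: [0.4, -1.0, -0.3]
gripper_width: 0.0193
```

```bash
python3 -m jog '[[10,[0,0,3],[0,0,0]],[10,[0,0,4],[0,0,0]],[10,[0,0,4.5],[0,0,0]],[10,[0,0,4.5],[0,0,0]],[10,[0,0,4.5],[0,0,0]]]'
python3 -m jog '[[10,[0,0,1],[0,0,0]],[10,[0,0,1.5],[0,0,0]],[10,[0,0,1.5],[0,0,0]],[10,[0,0,1.5],[0,0,0]]]'
```

```text
clock: 13.75
tcp_pos: [0.4712, 0.2821, 0.0394]
ee_rot: [-3.142, 0.0, 1.264]
force: [0.5, -0.2, -0.6]
gripper_width: 0.0192
clock: 14.15
tcp_pos: [0.4714, 0.2822, 0.0386]
ee_rot: [3.141, -0.0, 1.264]
force: [-1.7, -0.9, 5.0]
gripper_width: 0.0192
```

```bash
python3 -m jog '[[40,[0,0,-0.5],[0,0,0]],[70,[0,0,-0.5],[0,0,0]],[85,[0,0,-0.5],[0,0,0]],[85,[0,0,-0.5],[0,0,0]],[85,[0,0,-0.5],[0,0,0]],[85,[0,0,-0.5],[0,0,0]],[85,[0,0,-0.5],[0,0,0]]]'
python3 -m jog '[[85,[0,0,-10],[0,0,0]],[85,[0,0,-35],[0,0,0]],[85,[0,0,-75],[0,0,0]],[85,[0,0,-120],[0,0,0]],[85,[0,0,-160],[0,0,0]],[85,[0,0,-180],[0,0,0]],[85,[-20,-40,-190],[0,0,0]],[85,[-30,-60,-190],[0,0,0]],[85,[-30,-60,-190],[0,0,0]],[85,[-30,-60,-190],[0,0,0]]]'
python3 - <<'E'
from workcell import manip
import cv2,numpy as np
for n in("top","scene","wrist"):
    m=manip.camera_model(n); p,d=manip.get_image(n); np.savez(n+"7.npz",p=p,d=d,K=m["K"],R=m["R"],t=m["t"])
    cv2.imwrite(f"pics/{n}7.png",p[:,:,::-1])
    if n=="top":cv2.imwrite("pics/t7c.png",cv2.resize(p[160:290,250:440],None,fx=4,fy=4,interpolation=2)[:,:,::-1])
from h import *
v=V("wrist7.npz");H=v.hsv
m=(H[...,0]<22)&(H[...,1]>90)&(H[...,2]>70); m[:, :150]=0;m[:,500:]=0
P=v.pts(m); Q=P[(P[:,2]>.062)&(P[:,2]<.08)]; print(len(Q),np.percentile(Q[:,2],[2,50,98]),cv2.minAreaRect((Q[:,:2]*1000).astype(np.float32)))
E
```

```text
clock: 14.85
tcp_pos: [0.4712, 0.2821, 0.0384]
ee_rot: [-3.142, 0.0, 1.264]
force: [0.1, 0.3, 1.2]
gripper_width: 0.0852
clock: 15.85
tcp_pos: [0.4053, 0.2718, 0.2293]
ee_rot: [3.14, -0.001, 1.264]
force: [0.1, 0.0, 0.3]
gripper_width: 0.0852
1241 [0.06429914 0.0703425  0.07175354] ((470.0659484863281, 282.3424377441406), (18.76466178894043, 97.80107116699219), 72.04542541503906)
```

View pics/wrist7.png

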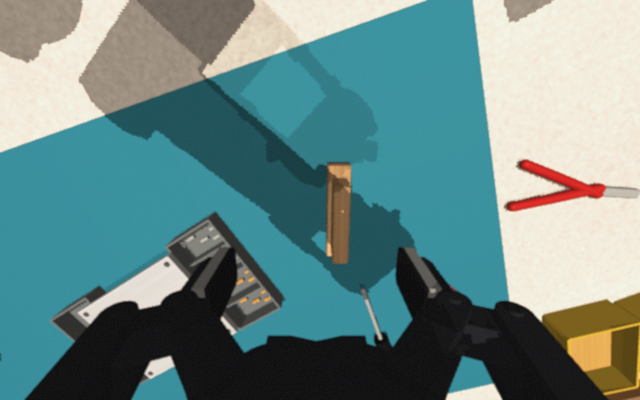

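View pics/t7c.png

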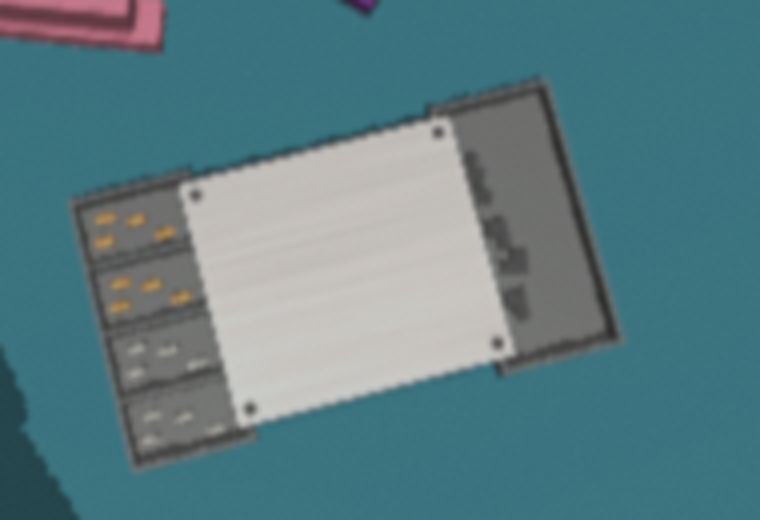

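View pics/scene7.png

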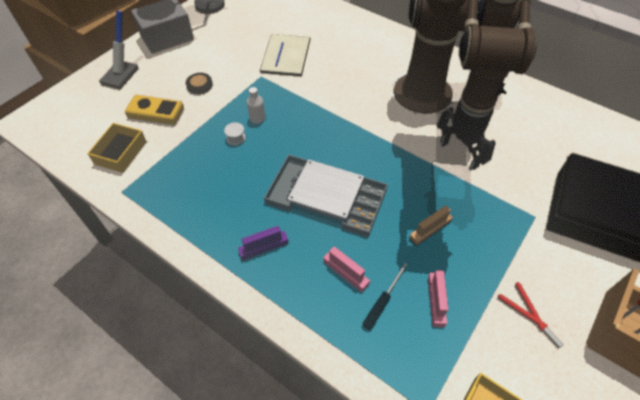

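The scraper stands upright at (0.470, 0.282). The bottle, spool and screwdriver look unmoved. I'll take a wrist view over the tray to count the chips.

```bash
python3 -m jog '[[85,[-30,20,-10],[0,0,0]],[85,[-65,45,-20],[0,0,0]],[85,[-105,70,-20],[0,0,0]],[85,[-145,98,-20],[0,0,0]],[85,[-185,125,-20],[0,0,0]],[85,[-225,152,-20],[0,0,0]],[85,[-265,180,-20],[0,0,0]],[85,[-305,207,-20],[0,0,0]],[85,[-345,234,-20],[0,0,0]],[85,[-382,258,-20],[0,0,0]]]'
python3 -m jog '[[85,[0,0,0],[0,0,0]],[85,[0,0,0],[0,0,0]],[85,[0,0,0],[0,0,0]]]'
python3 - <<'E'
from workcell import manip
import cv2,numpy as np
from h import *
for n in("wrist","top"):
    m=manip.camera_model(n); p,d=manip.get_image(n); np.savez(n+"8.npz",p=p,d=d,K=m["K"],R=m["R"],t=m["t"])
    cv2.imwrite(f"pics/{n}8.png",p[:,:,::-1])
v=V("wrist8.npz"); c=np.array([544.9,-11.2])/1000; th=np.radians(14.77); ex=np.array([np.cos(th),np.sin(th)]); ey=np.array([-ex[1],ex[0]])
q=v.proj(np.r_[c-ey*.1,.01]); print(q); u,w=q.astype(int); a,b=max(0,w-70),max(0,u-95)
cv2.imwrite("pics/w8c.png",cv2.resize(v.p[a:a+140,b:b+190],None,fx=4,fy=4,interpolation=2)[:,:,::-1])
E
```

```text
clock: 17.0
tcp_pos: [0.5364, -0.1736, 0.2481]
ee_rot: [3.141, 0.0, 1.262]
force: [1.0, 0.9, 0.1]
gripper_width: 0.0847
clock: 17.3
tcp_pos: [0.5351, -0.1699, 0.2478]
ee_rot: [-3.14, -0.001, 1.264]
force: [-0.1, 0.1, -0.3]
gripper_width: 0.085
[365.52812995 174.98051085]
```

View pics/w8c.png

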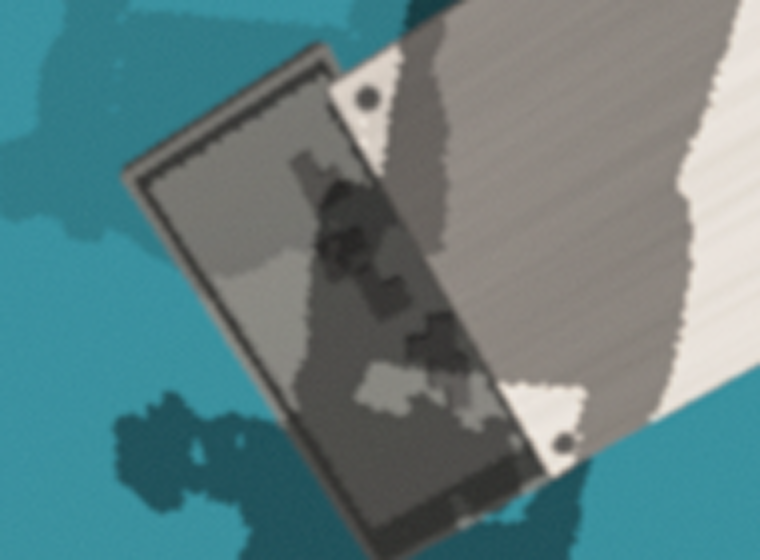

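Run:
```python
from h import *
c=np.array([544.9,-11.2])/1000; th=np.radians(14.77); ex=np.array([np.cos(th),np.sin(th)]); ey=np.array([-ex[1],ex[0]])
v=V("wrist8.npz")
hh,ww=v.d.shape; P=v.pts(np.ones((hh,ww),bool)); vv,uu=np.nonzero(v.d>0)
x=(P[:,:2]-c)@ex*1e3; y=(P[:,:2]-c)@ey*1e3
ins=(abs(x)<80)&(y>-149)&(y<-87)
print("floor",np.percentile(P[ins,2],[5,25,50,75,95,99.5,100]))
fl=np.median(P[ins,2])
Z=np.zeros((hh,ww),np.float32); Z[vv[ins],uu[ins]]=P[ins,2]-fl
img=np.clip(128+Z*1e4,0,255).astype(np.uint8)
cv2.imwrite("pics/h8.png",cv2.resize(img[105:245,270:460],None,fx=4,fy=4,interpolation=0))
n,l,st,ce=cv2.connectedComponentsWithStats((cv2.GaussianBlur(Z,(3,3),0)>.0035).astype(np.uint8))
for i in range(1,n):
    if st[i][4]<8: continue
    k=l[vv,uu]==i; k&=ins; print(st[i],np.round([x[k].mean(),y[k].mean(),P[k,2].max()*1e3],1))
# shift between start and now for bystanders (top)
a,b=V("top0.npz"),V("top8.npz")
```

```text
floor [0.0051685  0.29444193 0.32267763 0.33364494 0.34253819 0.34658173
 0.34801173]
[ 296  333  161   67 8388] [ -52.1 -129.6  348. ]
[ 506  346   95   54 2939] [-24.  -93.3 342.3]
[268 386  14  14 113] [ -70.3 -148.2  348. ]
```

View pics/h8.png

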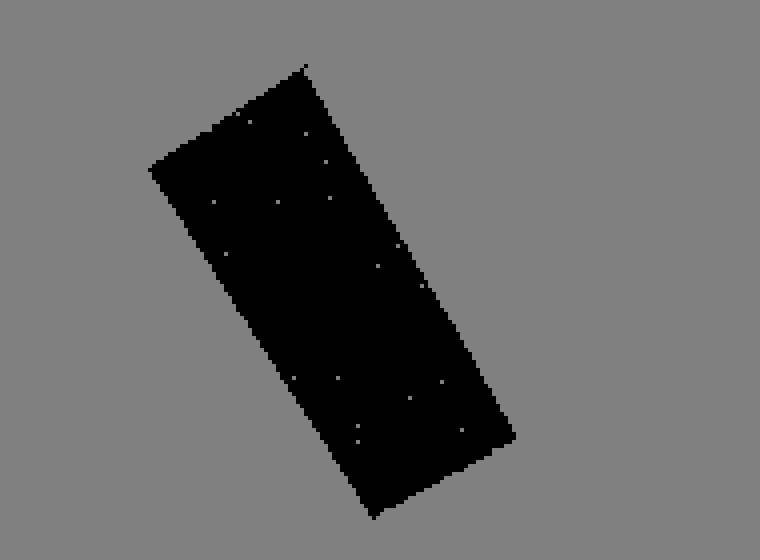

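View pics/top8.png

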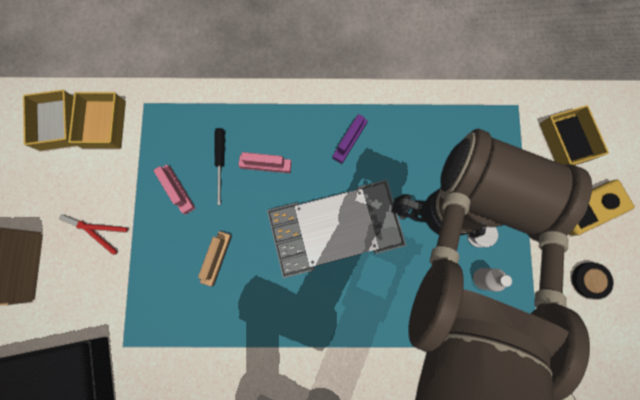

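Run:
```python
from h import *
c=np.array([544.9,-11.2])/1000; th=np.radians(14.77); ex=np.array([np.cos(th),np.sin(th)]); ey=np.array([-ex[1],ex[0]])
v=V("wrist8.npz")
hh,ww=v.d.shape; P=v.pts(np.ones((hh,ww),bool)); vv,uu=np.nonzero(v.d>0)
x=(P[:,:2]-c)@ex*1e3; y=(P[:,:2]-c)@ey*1e3
ins=(abs(x)<79)&(y>-147)&(y<-82)&(P[:,2]<.04)
fl=np.median(P[ins,2]); print("floor",np.percentile(P[ins,2],[5,25,50,75,95,99.5,100]))
Z=np.zeros((hh,ww),np.float32); Z[vv[ins],uu[ins]]=P[ins,2]-fl
Z=cv2.medianBlur(Z,3)
cv2.imwrite("pics/h8b.png",cv2.resize(np.clip(64+Z*1.5e4,0,255).astype(np.uint8)[105:245,270:460],None,fx=4,fy=4,interpolation=0))
n,l,st,ce=cv2.connectedComponentsWithStats((Z>.003).astype(np.uint8))
for i in range(1,n):
    if st[i][4]<15: continue
    k=(l[vv,uu]==i)&ins; print(st[i],"x,y,zmax",np.round([x[k].mean(),y[k].mean(),np.percentile(P[k,2],95)*1e3],1))
```

```text
floor [0.00432578 0.00507891 0.00567352 0.00634392 0.01162558 0.01300042
 0.03998814]
[343 143  15  14 121] x,y,zmax [ -43.  -100.4   12.7]
[349 162  25  23 222] x,y,zmax [  -6.9 -104.1   12.8]
[372 183  16  24 222] x,y,zmax [ 35.7 -95.1  12.8]
```

View pics/h8b.png

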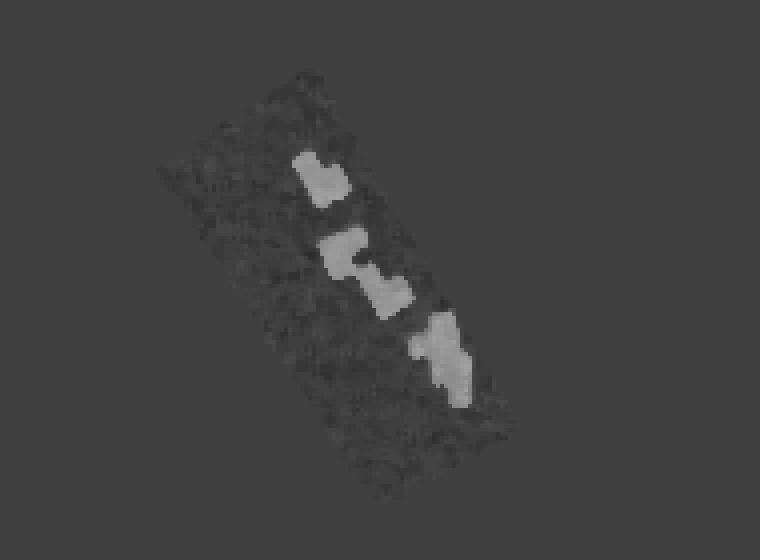

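The height map shows five chips lying flat on the tray floor: one single and two touching pairs of twice its area, all with tops at about 13 mm. Handing in.

Run:
```python
from h import *
a,b=V("scene0.npz"),V("scene7.npz")
for n,(x,y,w,h) in dict(bottle=(243,84,28,42),spool=(221,120,27,28),driver=(358,258,52,72)).items():
    r=cv2.matchTemplate(b.p[y-15:y+h+15,x-15:x+w+15],a.p[y:y+h,x:x+w],cv2.TM_CCOEFF_NORMED); _,m,_,l=cv2.minMaxLoc(r); print(n,m,l[0]-15,l[1]-15)
from workcell import manip
print(manip.state()["clock"],manip.close_job())
```

```text
bottle 0.9969017505645752 0 0
spool 0.9984233379364014 0 0
driver 0.9393861889839172 0 0
the job is handed in; nothing more can be done
17.4 None
```

The job is handed in at 17.4 s of the 56 s allowed. I gripped the scraper by its rib and wiped all five chips in one pass into the empty tray on the robot's right. Then I stood the scraper back where it came from, let go and moved the gripper clear.

**Chips:** the wrist depth picture shows them flat on the waste tray floor, with tops at about 13 mm, below the 28 mm rim. I counted five from one single shape and two touching pairs of twice its area. The plate is bare, and I saw no chip in the screw tray or on the bench.

**Scraper:** it stands upright at about (0.470, 0.282), with its top level at z 0.070, within 1 mm of where it started.

**Bystanders:** the bottle, spool and screwdriver match their starting pictures with no pixel shift. The screwdriver's match was a little weaker (0.94).

No check failed. My first depth count of the tray mistakenly included the gripper; I filtered those points out and repeated it.

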